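# Seat the spare candy jar in the caddy and open it

### The arm

A 6-joint arm with a two-finger parallel gripper is mounted at the origin on the work surface. World frame = base frame: x ahead of the robot, y to its left, z up, the work surface at z = 0. Lengths are in m, angles in rad, forces in N, time in s.
With the tool pointing down it reaches from about 0.25 to 0.725 m from the base axis. Payload 4 kg.
Tool frame: the origin (TCP) lies on the centre line of the jaws, within the pads' length; the fingertips stand 17 mm ahead of it and the grasp point (between the pads) lies 2 mm behind it; z points along the fingers, y is the line along which they close (so a half turn about z gives the same grasp; the last joint's range is limited). The gripper opens to 85 mm and grips with 20 to 120 N. Pads are 22 mm wide; open, the fingers measure 114 mm over their backs; the gripper's body (76 mm by 85 mm) begins 54 mm behind the grasp point. The pads swing forward as they close: fully open they stand 13 mm farther back than shut.
Start: joints at [1.192, 0.241, 0.005, 1.335, 0, 1.571], TCP at [0.185, 0.465, 0.228] pointing down, gripper open.
Joint ranges: [-2.72, 2.72], [-1.05, 1.87], [-1.09, 1.28], [-1.99, 2.15], [-1.42, 1.44], [-3.14, 3.14]. Speed limits (rad/s): [2.79, 2.79, 3.14, 3.14, 3.14, 3.14].

### API

Orientations are given as a unit quaternion [x, y, z, w].
In Python, from workcell import bot, camera, get_calibration gives the robot as it stands.
- The arm moves only by the tool apply_moves, never from a script. Its argument "steps" is a list of rows, each a list of 3 entries, a list of its own where there are three numbers: the shift along the tool's x, y, z as a fraction of full scale, then the turn, a rotation vector about the tool's x, y, z as a fraction of full scale, then the opening, from 0 (shut) to 1 (fully open). A call has exactly 8 rows; each row shifts and turns the commanded pose from where the row before left it, along the tool's axes as they then stand; what a row does not reach is not made up. Full scale, the value 1, is 20 cm for a shift and pi rad for a turn. A row lasts 1/12 s, in which the tool goes at most 41.7 mm and 7.16 degrees, less where a joint would pass 70% of its speed; a pose out of reach is approached as far as the arm can. A call with a number of a shift or a turn outside -1 to 1 is refused whole. A call with a gripper value outside its range is refused whole. The fingers move at their own pace and stop on an object; the grip force is fixed at half the most. Time passes only in rows, so rows that do not move let the fingers close, or fill a call up. It gives the time, the measured TCP pose, the force, the opening and the grip force at its end, in the units of the state.
- bot.get_obs(): the state, without advancing time (a new reading comes with each control period).
- camera(name): name is "scene" or "top" or "wrist"; returns (picture, depth): 480x640x3 uint8, red, green, blue; 480x640 float32, m along the optical axis (not along the pixel's ray), 0 where there is no reading.
- get_calibration(name): a dict with "fov_y" (degrees; the focal length in pixels is half the picture's height over the tangent of half this angle, whatever the lens; pixels are square), "cx", "cy" (the principal point, pixels), "rvec" (rotation vector, rad) and "tvec" (3), from world to camera coordinates, as OpenCV has them. Camera axes: x right, y down, z forward; pixel columns grow to the right and rows downward; lengths in m; the calibration is good to about 2 mm. A picture is of the moment at which its call begins: read the wrist's pose just before it. get_calibration takes no time and is no camera call; for the wrist camera it gives the pose at the moment of the call.
- bot.job_done(): hands the job in; it is judged then, once.
The state is a dict: "clock": time; "joint_pos": joint angles; "joint_vel": joint speeds; "tau": joint torques, N m; "eef_pos": TCP position; "tool_rot": TCP orientation; "ft_force": force on the tool from outside, world axes, zero at the start; "ft_torque": the same for the moment, N m; "grip_width": finger opening in m; "grasp_force": force on a finger pad.
Only numpy, scipy, OpenCV 4.12 (cv2) and the standard library are available. Lean on these libraries where they do the work, as an engineer would, in place of code of your own. Each camera call takes 0.05 s, during which the arm holds its last target. There are 200 camera calls.

### The job

The wooden jar caddy has one empty square pocket: stand the spare gold-capped candy jar fully down in it, cap still tight, so that the pocket keeps the jar from turning. Then unscrew the gold cap counterclockwise, stop turning as soon as the threads let go, lift the cap straight up off the jar and finish while holding it level, clear of the jar but only a couple of centimetres above its mouth. The jar stays fully down in its pocket, and everything else on the counter stays where it is.

Things in the scene. Friction and masses are not known exactly. Their poses are not given: they have to be found in the camera images.
- jar: Spare jar, the only one outside the caddy and the only one with a gold cap: square glass body 56 x 56 mm, 66 mm high, with blue and white candy balls; round neck above it, 38 mm across (threads 45), mouth 95 mm up. Mass about 0.35 kg; it can be lifted and carried by its closed cap. Origin at the centre of its underside, z up, x and y square to its sides.
- cap: Gold screw cap of the spare jar: round, ribbed, 52 mm across, 20 mm high, 40 g, a red bar on top along its x axis. Origin at the centre of its lower rim, z up. Closed: rim 80 mm, top 100 mm above the jar's underside (rim 14 mm above the square shoulder). Tight: it takes a firm grip (about 0.3 to 0.9 N m), and on the open counter the jar would just turn along.
- cap_mark (a point): End of the cap's red bar: 20 mm from its axis along its x, 20 mm above its rim. Closed, cap x lies within 5 deg of jar x. Turned counterclockwise from above, the cap lets go at 52 deg past jar x (a sprung seal then lifts it 2 mm; before that it does not rise) and meets a stop at about 90 deg: a turn of 60 to 80 deg frees it.
- caddy: Fixed wooden block 196 x 196 x 35 mm, four square pockets 2 x 2 at 90 mm centres, sides parallel to the block's. Pockets are 60.5 mm wide with a 4 mm bevel, 28 mm deep, floor 7 mm above the counter. Three hold jars, one is empty but for a flat dark pad (which one varies). Origin at the centre of the underside, x and y along its sides, z up.
- caddy_hole0 (a point): Centre of the mouth of one caddy pocket, level with the block's top (35 mm above the counter): the pocket at -x, -y of the block.
- caddy_hole1 (a point): Centre of the mouth of one caddy pocket, level with the block's top (35 mm above the counter): the pocket at -x, +y of the block.
- caddy_hole2 (a point): Centre of the mouth of one caddy pocket, level with the block's top (35 mm above the counter): the pocket at +x, -y of the block.
- caddy_hole3 (a point): Centre of the mouth of one caddy pocket, level with the block's top (35 mm above the counter): the pocket at +x, +y of the block.
- jar_a: Jar standing loose in one of the caddy's pockets, same shape and size as the spare jar, with a pink cap (part of the jar, does not open); leave it alone. Origin at the centre of its underside.
- jar_b: Jar standing loose in one of the caddy's pockets, same shape and size as the spare jar, with a cream cap (part of the jar, does not open); leave it alone. Origin at the centre of its underside.
- jar_c: Jar standing loose in one of the caddy's pockets, same shape and size as the spare jar, with a green cap (part of the jar, does not open); leave it alone. Origin at the centre of its underside.
- shaker: Bystander: round steel shaker 54 mm across, 96 mm high, loose at the left. Origin at the centre of its underside.
- candy_jar: Bystander: round glass jar with steel lid, 90 mm across, 118 mm high, loose at the left. Origin at the centre of its underside.
- spatula: Bystander: spatula lying loose on the counter at the right, near the robot. Origin on its underside.
Mind the look-alikes: they are no part of the job. What is shaped like the cap but black or blue is not meant.

How it is judged:
On the way, in this order (a step that is already met when the one before it is completed fails the run):
1. the spare jar stands fully down in the empty pocket with its cap still closed ((horizontal distance between jar and caddy_hole0 below 0.008 m or horizontal distance between jar and caddy_hole1 below 0.008 m or horizontal distance between jar and caddy_hole2 below 0.008 m or horizontal distance between jar and caddy_hole3 below 0.008 m) and height (world z) of jar below 0.011 m and angle between jar's own z axis and vertical below 0.08 rad and z of cap in the frame of jar below 0.084 m and y of cap_mark in the frame of jar below 0.009 m), for 0.2 s.
2. the cap is turned counterclockwise until the threads let go, with the jar down in its pocket ((horizontal distance between jar and caddy_hole0 below 0.008 m or horizontal distance between jar and caddy_hole1 below 0.008 m or horizontal distance between jar and caddy_hole2 below 0.008 m or horizontal distance between jar and caddy_hole3 below 0.008 m) and height (world z) of jar below 0.011 m and angle between jar's own z axis and vertical below 0.08 rad and y of cap_mark in the frame of jar above 0.0153 m and z of cap in the frame of jar below 0.097 m), for 0.05 s.
At the end, for the whole second after the job is handed in: Cap held in the fingers, at rest, level within 11 deg, off the jar, rim 2-50 mm over its mouth, within 15 mm of its axis, turned at most about 115 deg; jar upright on the floor of its pocket (8 mm of centre, 4 mm of floor); other caddy jars within 15 mm of their start ((horizontal distance between jar and caddy_hole0 below 0.008 m or horizontal distance between jar and caddy_hole1 below 0.008 m or horizontal distance between jar and caddy_hole2 below 0.008 m or horizontal distance between jar and caddy_hole3 below 0.008 m) and height (world z) of jar below 0.011 m and angle between jar's own z axis and vertical below 0.08 rad and z of cap in the frame of jar between 0.097 and 0.145 m and horizontal distance between cap and jar below 0.015 m and angle between cap's own z axis and vertical below 0.2 rad and x of cap_mark in the frame of jar above -0.009 m and y of cap_mark in the frame of jar above 0.004 m and contact force between cap and the fingers above 1 N and contact force between cap and jar below 0.1 N and linear speed of cap below 0.03 m/s and distance of each of jar_a, jar_b, jar_c from where it was at the start of the episode below 0.015 m); the arm keeps its last pose, push and grip.
It fails at once if one of the jars already in the caddy is displaced by more than 20 mm (distance of any of jar_a, jar_b, jar_c from where it was at the start of the episode above 0.02 m).
It fails at once if the shaker, the round candy jar or the spatula is displaced by more than 20 mm (distance of any of shaker, candy_jar, spatula from where it was at the start of the episode above 0.02 m).
It fails at once if the spare jar is tipped over (angle between jar's own z axis and vertical above 0.6 rad).
It also fails if it takes over 48 s, if anything falls off the work surface, if the arm or the gripper's body presses on something with over 40 N, if the wrist force passes 120 N, or if a joint passes its speed limit or range.

## Working session

There is one attempt and no reset: what is moved stays moved. The work goes in short steps, Python scripts to look and compute and a tool call to move; the robot and the scene stay as the last step left them, time stands still between calls to the robot, and variables do not carry over. Pictures are saved under pics/ and viewed, at most 10 in all, crops included, and the job is handed in when it is done.

Besides the shell and the picture viewer there is one more tool, called after ">>>" as name(argument=value, ...), one argument or row to a line, values as JSON. apply_moves: Moves the arm, as the interface text tells. Its arguments: {"type":"object","properties":{"steps":{"type":"array"}},"required":["steps"]}

```bash
mkdir -p pics
cat > h.py <<'E'
import numpy as np, cv2
from workcell import bot, camera, get_calibration
def cal(n):
    c=get_calibration(n); f=240/np.tan(np.radians(c["fov_y"])/2)
    R=cv2.Rodrigues(np.array(c["rvec"],float))[0]; return f,c["cx"],c["cy"],R,np.array(c["tvec"],float).ravel()
def ray(c,u,v,z):
    f,cx,cy,R,t=c; o=-R.T@t; d=R.T@np.array([(u-cx)/f,(v-cy)/f,1]); return o+d*(z-o[2])/d[2]
def proj(c,p):
    f,cx,cy,R,t=c; q=R@np.array(p)+t; return q[0]/q[2]*f+cx,q[1]/q[2]*f+cy
def save(n,im): cv2.imwrite("pics/"+n+".png",cv2.cvtColor(im,cv2.COLOR_RGB2BGR))
E
python3 - <<'E'
from h import *
for n in("top","scene"):
    im,d=camera(n); save(n,im); np.savez(n,im=im,d=d); print(n,get_calibration(n))
print(bot.get_obs())
E
```

```text
top {'fov_y': 50.85074596666388, 'cx': 325.4295205358809, 'cy': 238.7189157572945, 'rvec': array([ 2.11469648, -2.11293395,  0.21214539]), 'tvec': array([0.01115293, 0.49766654, 1.08912005])}
scene {'fov_y': 57.480535748594676, 'cx': 319.0273189814902, 'cy': 233.58000371398302, 'rvec': array([ 2.09716926,  1.57071803, -0.49076751]), 'tvec': array([-0.13718541, -0.3476662 ,  1.24412895])}
{'clock': 0.1, 'joint_pos': array([1.19201036e+00, 2.41371036e-01, 3.85120823e-03, 1.33521762e+00,
       1.07698205e-05, 1.57078075e+00]), 'joint_vel': array([ 0.00049521, -0.00122564,  0.0040013 ,  0.00076508, -0.00034639,
        0.00089701]), 'tau': array([-2.61394780e-04, -3.73136687e+01,  2.53010702e+01,  1.08293595e-02,
       -2.65706927e-05, -4.90878485e-07]), 'eef_pos': array([0.18467764, 0.46401647, 0.22728237]), 'tool_rot': array([ 1.88255031e-01,  9.82119698e-01, -9.52192278e-04, -1.88016805e-04]), 'ft_force': array([-0.36385666, -0.33646555,  0.06492106]), 'ft_torque': array([-0.00358439, -0.04045342,  0.00567025]), 'grasp_force': 0.0, 'grip_width': 0.08501130250142844}
```

View pics/top.png

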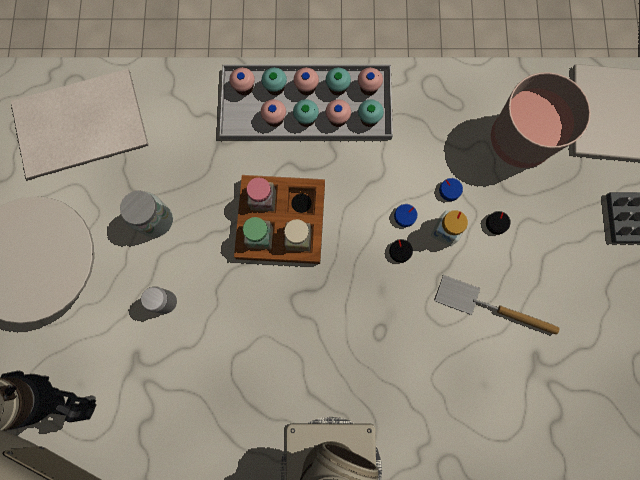

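View pics/scene.png

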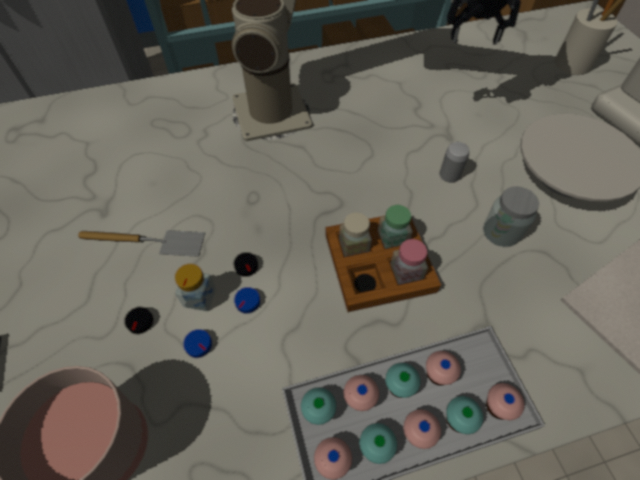

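The gold cap is at top (456,222) and scene (190,275). The look-alikes in the top view are blue at (405,215) and (451,188), and black at (400,250) and (498,222). Only the gold one sits on a square glass jar, so it fits. The empty pocket with the dark pad is at top (302,200). I'll measure and confirm with a crop.

Run:
```python
from h import *
for n in("top","scene"):
    z=np.load(n+".npz"); im=z["im"]; d=z["d"]; c=cal(n)
    hsv=cv2.cvtColor(im,cv2.COLOR_RGB2HSV)
    g=cv2.inRange(hsv,(14,150,120),(30,255,255))
    k,l,s,ce=cv2.connectedComponentsWithStats(g)
    for i in range(1,k):
        if s[i,4]>60: print(n,"gold",s[i],ce[i],ray(c,*ce[i],.1))
    b=cv2.inRange(hsv,(5,120,40),(14,255,255))
    k,l,s,ce=cv2.connectedComponentsWithStats(b)
    for i in range(1,k):
        if s[i,4]>800:
            pts=cv2.findContours((l==i).astype(np.uint8),cv2.RETR_EXTERNAL,cv2.CHAIN_APPROX_NONE)[0][0]
            r=cv2.minAreaRect(pts); print(n,"brown",s[i],r)
            hull=cv2.convexHull(pts); ap=cv2.approxPolyDP(hull,6,True)[:,0]
            for p in ap: print(p,ray(c,*p,.035)[:2])
a=np.load("top.npz")["im"][165:275,380:515]; b=np.load("scene.npz")["im"][235:345,120:255]
save("crop",cv2.resize(np.hstack([a,b]),None,fx=2.9,fy=2.9,interpolation=cv2.INTER_CUBIC))
```

```text
top gold [445 211  22  22 378] [455.38095238 221.73809524] [ 0.52531346 -0.27065384  0.1       ]
top brown [ 234  175   91   89 3868] ((279.16033935546875, 218.77413940429688), (86.14520263671875, 84.44226837158203), 3.3664603233337402)
[242 175] [0.65363311 0.20788229]
[324 180] [0.64140232 0.01510839]
[319 261] [0.44924519 0.0261363 ]
[234 257] [0.45830745 0.21937327]
```

View pics/crop.png

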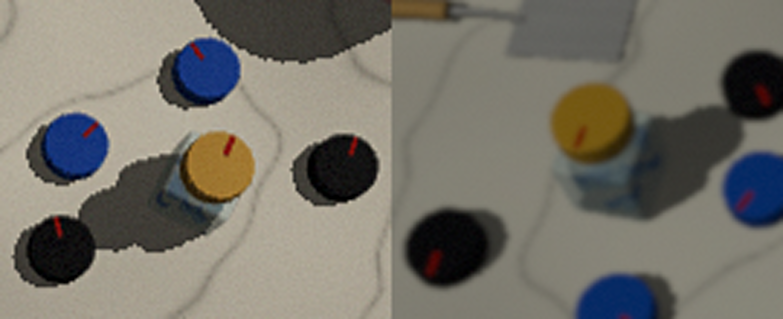

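The crop shows the gold cap on the square glass jar with blue and white balls, and a red bar pointing up and right in the top view. The other four are bare caps lying on the counter. I'll move above the jar.

>>> apply_moves(
  steps=[
    [[0, 0, -0.04], [0, 0, -0.03015], 1],
    [[0, 0, -0.04], [0, 0, -0.03015], 1],
    [[0, 0, -0.04], [0, 0, -0.03015], 1],
    [[0, 0, -0.04], [0, 0, -0.03015], 1],
    [[-0.084, -0.1835, 0], [0, 0, 0], 1],
    [[-0.084, -0.1835, 0], [0, 0, 0], 1],
    [[-0.084, -0.1835, 0], [0, 0, 0], 1],
    [[-0.084, -0.1835, 0], [0, 0, 0], 1],
  ],
)

```text
clock: 0.77
eef_pos: [0.2521, 0.3161, 0.2596]
tool_rot: [-0.001, 1.0, -0.0, -0.0]
ft_force: [1.4, 0.5, 0.4]
grip_width: 0.0855
grasp_force: 0.0
```

>>> apply_moves(
  steps=[
    [[-0.084, -0.1835, 0], [0, 0, 0], 1],
    [[-0.084, -0.1835, 0], [0, 0, 0], 1],
    [[-0.084, -0.1835, 0], [0, 0, 0], 1],
    [[-0.084, -0.1835, 0], [0, 0, 0], 1],
    [[-0.084, -0.1835, 0], [0, 0, 0], 1],
    [[-0.084, -0.1835, 0], [0, 0, 0], 1],
    [[-0.084, -0.1835, 0], [0, 0, 0], 1],
    [[-0.084, -0.1835, 0], [0, 0, 0], 1],
  ],
)

```text
clock: 1.43
eef_pos: [0.3866, 0.0221, 0.26]
tool_rot: [0.0, 1.0, 0.0, -0.0]
ft_force: [1.4, 1.0, -0.5]
grip_width: 0.0851
grasp_force: 0.0
```

>>> apply_moves(
  steps=[
    [[-0.084, -0.1835, 0], [0, 0, 0], 1],
    [[-0.084, -0.1835, 0], [0, 0, 0], 1],
    [[-0.084, -0.1835, 0], [0, 0, 0], 1],
    [[-0.084, -0.1835, 0], [0, 0, 0], 1],
    [[-0.084, -0.1835, 0], [0, 0, 0], 1],
    [[-0.084, -0.1835, 0], [0, 0, 0], 1],
    [[-0.084, -0.1835, 0], [0, 0, 0], 1],
    [[-0.084, -0.1835, 0], [0, 0, 0], 1],
  ],
)

```text
clock: 2.1
eef_pos: [0.5211, -0.2713, 0.2594]
tool_rot: [0.0, 1.0, 0.0, -0.0]
ft_force: [0.4, 0.3, 1.0]
grip_width: 0.0853
grasp_force: 0.0
```

Run:
```python
from h import *
o=bot.get_obs(); print(o["eef_pos"],o["tool_rot"],o["joint_pos"],o["clock"])
c=cal("wrist"); im,d=camera("wrist"); save("w1",im); np.savez("w1",im=im,d=d,c=np.array(c,dtype=object))
f,cx,cy,R,t=c; print(f,cx,cy,-R.T@t,R)
g=cv2.inRange(cv2.cvtColor(im,cv2.COLOR_RGB2HSV),(14,150,100),(30,255,255))
k,l,s,ce=cv2.connectedComponentsWithStats(g)
for i in range(1,k):
    if s[i,4]>200: print(s[i],ce[i],ray(c,*ce[i],.1))
```

```text
[ 0.52108727 -0.27133659  0.25942968] [ 1.95185651e-04  9.99999836e-01  3.05198794e-04 -4.43678124e-04] [-4.80148633e-01  4.11412534e-01  3.26283993e-01  1.48673673e+00
  1.31706669e-04 -4.79758332e-01] 2.1
432.7524554225895 316.0305519255316 234.13223390191285 [ 0.4413368  -0.26939582  0.40593321] [[ 1.03057580e-03  9.99999331e-01  5.25705022e-04]
 [ 9.50007314e-01 -1.14319385e-03  3.12225553e-01]
 [ 3.12225945e-01  1.77651518e-04 -9.50007857e-01]]
[ 281  182   67   67 3409] [313.67028454 214.32120857] [ 0.52659349 -0.2710532   0.1       ]
[ 611  220   29   97 1384] [629.77239884 282.28251445] [ 0.58133972 -0.02694589  0.1       ]
```

View pics/w1.png

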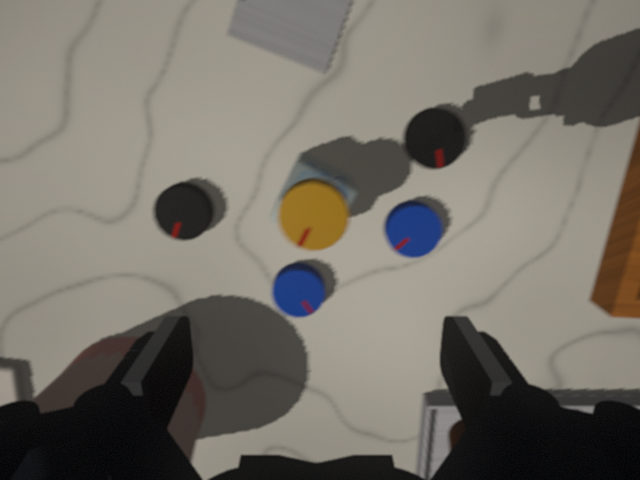

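The gold cap is at (314,214), with the red bar end near (301,244). The jar shoulder corners are near (303,158) and (355,188). Next: yaw from the bar and the shoulder edge, and the caddy edge.

Run:
```python
from h import *
z=np.load("w1.npz",allow_pickle=True); im=z["im"]; c=tuple(z["c"])
hsv=cv2.cvtColor(im,cv2.COLOR_RGB2HSV)
r=(cv2.inRange(hsv,(0,150,80),(8,255,255))|cv2.inRange(hsv,(172,150,80),(180,255,255)))
m=np.zeros_like(r); m[175:255,275:355]=r[175:255,275:355]
v,u=np.nonzero(m); P=np.array([ray(c,a,b,.1)[:2] for a,b in zip(u,v)])
print(len(u),"bar mean",P.mean(0),"dir from centre",np.degrees(np.arctan2(*(P.mean(0)-[.527,-.271])[::-1])))
w,V=np.linalg.eigh(np.cov(P.T)); print("pca",np.degrees(np.arctan2(V[1,1],V[0,1])), P.min(0),P.max(0))
for z in(.066,.06):
  a,b,e=[ray(c,*p,z)[:2] for p in((303,158),(355,188),(278,212))]
  print(a,b,e,np.degrees(np.arctan2(*(b-a))),np.linalg.norm(b-a))
save("w1c",cv2.resize(im[130:260,250:390],None,fx=4,fy=4,interpolation=cv2.INTER_CUBIC))
```

```text
36 bar mean [ 0.54439566 -0.27892155] dir from centre -24.483334860949387
pca 151.82233024989114 [ 0.53864893 -0.28211531] [ 0.54965687 -0.27603425]
[ 0.49040597 -0.27945293] [ 0.51430096 -0.23815958] [ 0.53407703 -0.30023699] 30.056428857496407 0.04770860670488805
[ 0.49127207 -0.27963045] [ 0.51558881 -0.23760825] [ 0.53571395 -0.30078135] 30.05642885749634 0.048550688703106894
```

View pics/w1c.png

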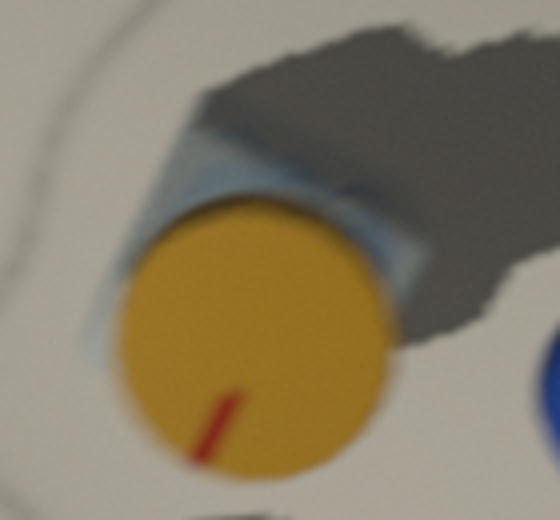

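Jar yaw is about -26°, so it needs about +22.5° to match the caddy at -3.3°. I'll descend and grip.

>>> apply_moves(
  steps=[
    [[-0.03, 0.001, 0.1], [0, 0, 0], 1],
    [[0, 0, 0.19], [0, 0, 0], 1],
    [[0, 0, 0.19], [0, 0, 0], 1],
    [[0, 0, 0.19], [0, 0, 0], 1],
    [[0, 0, 0.1], [0, 0, 0], 1],
    [[0, 0, 0.06], [0, 0, 0], 1],
    [[0, 0, 0.035], [0, 0, 0], 1],
    [[0, 0, 0], [0, 0, 0], 1],
  ],
)

```text
clock: 2.82
eef_pos: [0.5255, -0.2683, 0.0849]
tool_rot: [-0.0, 1.0, 0.001, -0.002]
ft_force: [-0.4, 0.9, 1.3]
grip_width: 0.0855
grasp_force: 0.0
```

>>> apply_moves(
  steps=[
    [[0, 0, 0], [0, 0, 0], 0],
    [[0, 0, 0], [0, 0, 0], 0],
    [[0, 0, 0], [0, 0, 0], 0],
    [[0, 0, 0], [0, 0, 0], 0],
    [[0, 0, 0], [0, 0, 0], 0],
    [[0, 0, 0], [0, 0, 0], 0],
    [[0, 0, 0], [0, 0, 0], 0],
    [[0, 0, 0], [0, 0, 0], 0],
  ],
)

```text
clock: 3.48
eef_pos: [0.5282, -0.2701, 0.0893]
tool_rot: [0.0, 1.0, -0.001, 0.002]
ft_force: [-0.1, -0.8, 5.6]
grip_width: 0.0487
grasp_force: 61.2
```

>>> apply_moves(
  steps=[
    [[0, 0, -0.03], [0, 0, 0], 0],
    [[0, 0, -0.06], [0, 0, 0], 0],
    [[0, 0, -0.1], [0, 0, 0], 0],
    [[0, 0, -0.1], [0, 0, 0], 0],
    [[0, 0, -0.1], [0, 0, 0], 0],
    [[0, 0, -0.06], [0, 0, 0], 0],
    [[0, 0, -0.03], [0, 0, 0], 0],
    [[0, 0, 0], [0, 0, 0], 0],
  ],
)

```text
clock: 4.15
eef_pos: [0.5274, -0.2694, 0.1843]
tool_rot: [-0.0, 1.0, -0.0, 0.001]
ft_force: [0.2, -0.5, -4.3]
grip_width: 0.0488
grasp_force: 62.8
```

Run:
```python
from h import *
o=bot.get_obs(); print(o["eef_pos"],o["ft_force"],o["ft_torque"],o["grip_width"])
a,_=camera("wrist"); b,_=camera("scene"); cal("scene")
u,v=map(int,proj(cal("scene"),o["eef_pos"])); print(u,v)
save("g1",np.hstack([cv2.resize(a,(400,300)),cv2.resize(b[v-60:v+90,max(u-100,0):u+100],(400,300),interpolation=cv2.INTER_CUBIC)]))
```

```text
[ 0.52739042 -0.26936773  0.18431986] [ 0.19146141 -0.48447798 -4.34181268] [ 0.00732814 -0.04044563  0.00401703] 0.04880837979337669
176 249
```

View pics/g1.png

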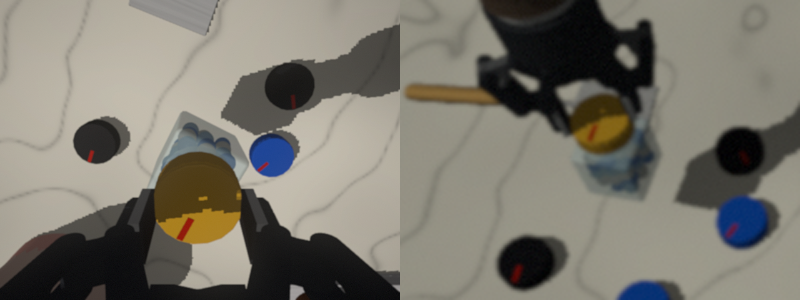

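The wrist view shows the gold cap squarely between the pads, and the glass jar hanging below it. I'll get the cap height by depth and the jar yaw from its lower edge.

Run:
```python
from h import *
o=bot.get_obs(); c=cal("wrist"); im,d=camera("wrist"); np.savez("w2",im=im,d=d)
f,cx,cy,R,t=c; O=-R.T@t
hsv=cv2.cvtColor(im,cv2.COLOR_RGB2HSV)
g=cv2.inRange(hsv,(14,120,60),(32,255,255)); g[:,:230]=0; g[:,400:]=0
g=cv2.erode(g,np.ones((9,9)))
v,u=np.nonzero(g); D=d[v,u]
P=(np.c_[(u-cx)/f*D,(v-cy)/f*D,D]-t)@R
P=P[D>0]; print("cap z",np.percentile(P[:,2],[5,25,50,75,95]), "tcp",o["eef_pos"])
top=P[abs(P[:,2]-np.median(P[:,2]))<.004]; print("tilt",np.linalg.lstsq(np.c_[top[:,:2],np.ones(len(top))],top[:,2],rcond=None)[0])
zt=np.median(P[:,2])
r=(cv2.inRange(hsv,(0,150,60),(8,255,255))|cv2.inRange(hsv,(172,150,60),(180,255,255)))
m=np.zeros_like(r); m[300:400,250:380]=r[300:400,250:380]
ell=cv2.findContours(cv2.inRange(hsv,(14,120,60),(32,255,255))[:, :],cv2.RETR_EXTERNAL,cv2.CHAIN_APPROX_NONE)[0]
v,u=np.nonzero(m); Q=np.array([ray(c,a,b,zt)[:2] for a,b in zip(u,v)])
w,V=np.linalg.eigh(np.cov(Q.T)); print(len(u),"bar",Q.mean(0),np.degrees(np.arctan2(V[1,1],V[0,1])),np.degrees(np.arctan2(*(Q.mean(0)-o["eef_pos"][:2])[::-1])))
e=cv2.Canny(cv2.GaussianBlur(im,(3,3),0),25,70)
L=cv2.HoughLinesP(e[150:310,220:410],1,np.pi/360,18,minLineLength=28,maxLineGap=5)
for x1,y1,x2,y2 in L[:,0]:
    for z in(zt-.1,):
        a,b=ray(c,x1+220,y1+150,z)[:2],ray(c,x2+220,y2+150,z)[:2]
        print((x1+220,y1+150,x2+220,y2+150),"yaw90 %.1f len %.3f"%(np.degrees(np.arctan2(*(b-a)[::-1]))%90-90,np.linalg.norm(b-a)))
```

```text
cap z [0.18933672 0.19322651 0.19370666 0.19413379 0.1947276 ] tcp [ 0.52633629 -0.26885714  0.18205776]
tilt [ 0.00648069 -0.01046816  0.18749781]
335 bar [ 0.54169002 -0.27424394] 153.44968674561164 -19.333222670573903
(np.int32(296), np.int32(177), np.int32(375), np.int32(216)) yaw90 -26.7 len 0.049
(np.int32(236), np.int32(301), np.int32(256), np.int32(260)) yaw90 -26.5 len 0.030
(np.int32(246), np.int32(267), np.int32(289), np.int32(179)) yaw90 -26.7 len 0.058
(np.int32(266), np.int32(240), np.int32(283), np.int32(209)) yaw90 -29.1 len 0.021
(np.int32(350), np.int32(187), np.int32(406), np.int32(217)) yaw90 -28.3 len 0.036
(np.int32(395), np.int32(271), np.int32(407), np.int32(237)) yaw90 -15.1 len 0.022
(np.int32(377), np.int32(218), np.int32(394), np.int32(250)) yaw90 -61.0 len 0.022
(np.int32(350), np.int32(184), np.int32(367), np.int32(153)) yaw90 -27.3 len 0.019
(np.int32(261), np.int32(234), np.int32(287), np.int32(181)) yaw90 -26.9 len 0.034
```

>>> apply_moves(
  steps=[
    [[-0.0367, 0.1, -0.1], [0, 0, 0], 0],
    [[-0.0367, 0.188, -0.05], [0, 0, 0], 0],
    [[-0.0367, 0.188, -0.05], [0, 0, 0], 0],
    [[-0.0367, 0.188, -0.05], [0, 0, 0], 0],
    [[-0.0367, 0.188, -0.02], [0, 0, 0], 0],
    [[-0.0367, 0.188, 0], [0, 0, 0], 0],
    [[-0.0367, 0.188, 0], [0, 0, 0], 0],
    [[-0.0367, 0.188, 0], [0, 0, 0], 0],
  ],
)

```text
clock: 4.97
eef_pos: [0.585, 0.0158, 0.2357]
tool_rot: [0.0, 1.0, -0.0, -0.001]
ft_force: [0.6, -0.4, -4.5]
grip_width: 0.0488
grasp_force: 63.3
```

>>> apply_moves(
  steps=[
    [[-0.0367, 0.188, 0], [0, 0, 0], 0],
    [[0, 0.088, 0], [0, 0, 0], 0],
    [[0, 0, 0], [0, 0, -0.0326], 0],
    [[0, 0, 0], [0, 0, -0.0326], 0],
    [[0, 0, 0], [0, 0, -0.0326], 0],
    [[0, 0, 0], [0, 0, -0.0326], 0],
    [[0, 0, 0], [0, 0, 0], 0],
    [[0, 0, 0], [0, 0, 0], 0],
  ],
)

```text
clock: 5.63
eef_pos: [0.5923, 0.0692, 0.2357]
tool_rot: [-0.202, 0.979, 0.0, -0.001]
ft_force: [-0.4, 0.1, -3.4]
grip_width: 0.0489
grasp_force: 63.4
```

Run:
```python
from h import *
o=bot.get_obs(); print(o["eef_pos"],o["joint_pos"][5])
c=cal("wrist"); im,d=camera("wrist"); save("w3",im); np.savez("w3",im=im,d=d,c=np.array(c,dtype=object))
print(proj(c,(.593,.0695,.035)))
c=cal("top"); im,d=camera("top"); np.savez("top2",im=im); print(proj(c,(.593,.0695,.035)))
```

```text
[0.59233957 0.06915117 0.2356858 ] -0.2909923636419994
(np.float64(313.9976530830541), np.float64(194.71863487644003))
(np.float64(300.58022966112), np.float64(199.89235226619405))
```

View pics/w3.png

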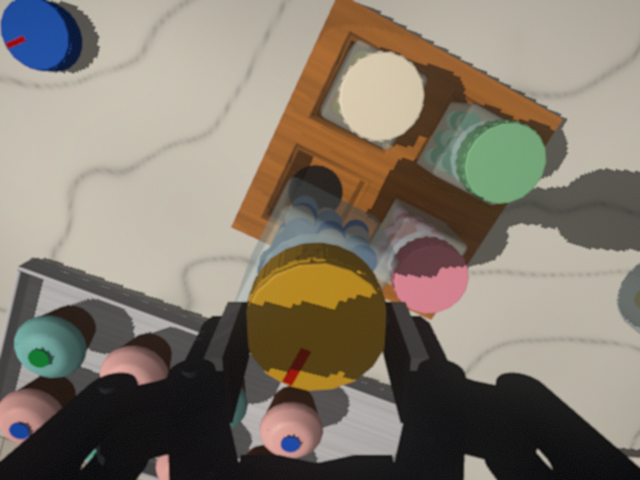

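The wrist view shows the caddy. Its +x,-y block corner is at about (233,226), its -y edge runs up to (335,0), and the pocket's bevel corner is near (296,146) with the pad at (315,188). I'll refine the pocket and jar yaw with lines.

Run:
```python
from h import *
z=np.load("w3.npz",allow_pickle=True); im=z["im"]; c=tuple(z["c"])
hsv=cv2.cvtColor(im,cv2.COLOR_RGB2HSV)
b=cv2.inRange(hsv,(4,110,30),(14,255,255))
b=cv2.morphologyEx(b,cv2.MORPH_OPEN,np.ones((3,3)))
# -y edge : first brown pixel per row
pl=np.array([[np.nonzero(b[v])[0][0],v] for v in range(15,215,3)],float)
l=cv2.fitLine(pl.astype(np.float32),cv2.DIST_HUBER,0,.01,.01).ravel()
a1,a2=[ray(c,l[2]+l[0]*s,l[3]+l[1]*s,.035)[:2] for s in(-90,90)]
yaw=np.degrees(np.arctan2(*(a1-a2)[::-1]));yaw=(yaw+90)%180-90; print("yaw -y edge",yaw)
# -x edge: first brown pixel per column
pt=np.array([[u,np.nonzero(b[:,u])[0][0]] for u in range(370,555,3)],float)
l2=cv2.fitLine(pt.astype(np.float32),cv2.DIST_HUBER,0,.01,.01).ravel()
b1,b2=[ray(c,l2[2]+l2[0]*s,l2[3]+l2[1]*s,.035)[:2] for s in(-80,80)]
print("yaw -x edge",np.degrees(np.arctan2(*(b1-b2)[::-1]))%90-90, )
A=np.array([a1-a2,-(b1-b2)]).T; s=np.linalg.solve(A,b2-a2); C=a2+s[0]*(a1-a2)
th=np.radians(yaw); X=np.array([np.cos(th),np.sin(th)]);Y=np.array([-X[1],X[0]])
print("corner",C,"hole2 from it",C+.143*X+.053*Y)
for p in((233,226),(296,146)): print(p,ray(c,*p,.035)[:2])
print("hole from near corner",ray(c,233,226,.035)[:2]-.053*X+.053*Y,"bevel",ray(c,296,146,.035)[:2]+.03425*(X+Y))
e=cv2.Canny(cv2.GaussianBlur(im,(3,3),0),20,60)
x0,y0=230,170
L=cv2.HoughLinesP(e[y0:310,x0:400],1,np.pi/360,15,minLineLength=25,maxLineGap=5)
for x1,y1,x2,y2 in L[:,0]:
    a,q=ray(c,x1+x0,y1+y0,.148)[:2],ray(c,x2+x0,y2+y0,.148)[:2]
    print((x1+x0,y1+y0,x2+x0,y2+y0),"yaw %.1f"%((np.degrees(np.arctan2(*(q-a)[::-1]))+45)%90-45))
r=(cv2.inRange(hsv,(0,150,50),(8,255,255))|cv2.inRange(hsv,(172,150,50),(180,255,255)))
m=np.zeros_like(r); m[335:400,265:330]=r[335:400,265:330]
v,u=np.nonzero(m); Q=np.array([ray(c,i,j,.247)[:2] for i,j in zip(u,v)])
w,V=np.linalg.eigh(np.cov(Q.T)); print(len(u),"bar",Q.mean(0),np.degrees(np.arctan2(V[1,1],V[0,1])),Q.min(0),Q.max(0))
g=cv2.inRange(hsv,(14,120,40),(32,255,255)); v,u=np.nonzero(g[300:395,240:395]); 
ys=[ray(c,240+i,320,.247) for i in (u[v<40].min(),u[v<40].max())]; print("cap sides",ys)
```

```text
yaw -y edge -3.231150373751234
yaw -x edge -3.259152415878205
corner [0.45026374 0.02777068] hole2 from it [0.59602371 0.07262633]
(233, 226) [0.64450546 0.01764459]
(296, 146) [0.56242083 0.04088468]
hole from near corner [0.59457703 0.07354765] bevel [0.59854686 0.07314976]
(np.int32(247), np.int32(264), np.int32(289), np.int32(178)) yaw -3.4
(np.int32(321), np.int32(261), np.int32(360), np.int32(274)) yaw 3.6
(np.int32(249), np.int32(296), np.int32(301), np.int32(251)) yaw -24.3
(np.int32(278), np.int32(244), np.int32(303), np.int32(234)) yaw -44.0
(np.int32(263), np.int32(247), np.int32(283), np.int32(208)) yaw -4.2
(np.int32(283), np.int32(170), np.int32(399), np.int32(229)) yaw -4.0
(np.int32(295), np.int32(257), np.int32(320), np.int32(264)) yaw 6.5
(np.int32(289), np.int32(205), np.int32(324), np.int32(222)) yaw -3.5
(np.int32(231), np.int32(227), np.int32(269), np.int32(244)) yaw -2.5
(np.int32(374), np.int32(201), np.int32(390), np.int32(170)) yaw -1.5
(np.int32(236), np.int32(214), np.int32(257), np.int32(170)) yaw -4.1
(np.int32(269), np.int32(248), np.int32(289), np.int3
[... 638 characters left out ...]
) yaw -24.6
(np.int32(237), np.int32(301), np.int32(256), np.int32(261)) yaw -2.6
(np.int32(238), np.int32(297), np.int32(256), np.int32(260)) yaw -3.1
(np.int32(290), np.int32(200), np.int32(323), np.int32(207)) yaw 11.0
(np.int32(267), np.int32(238), np.int32(282), np.int32(209)) yaw -4.4
(np.int32(235), np.int32(296), np.int32(247), np.int32(266)) yaw 0.5
(np.int32(232), np.int32(225), np.int32(251), np.int32(184)) yaw -3.4
(np.int32(261), np.int32(215), np.int32(282), np.int32(170)) yaw -2.8
347 bar [0.60958806 0.0702746 ] 176.37815142357428 [0.60194186 0.06828715] [0.61760137 0.07244449]
cap sides [array([0.5989262 , 0.04684724, 0.247     ]), array([0.57836227, 0.09467243, 0.247     ])]
```

Jar and caddy yaw agree at about -3.3°. The pocket is within about 2 mm of where the jar hangs, well inside the bevel. I'll descend to just above the mouth, then go slowly.

>>> apply_moves(
  steps=[
    [[-0.011, 0.004, 0.06], [0, 0, 0], 0],
    [[0, 0, 0.11], [0, 0, 0], 0],
    [[0, 0, 0.11], [0, 0, 0], 0],
    [[0, 0, 0.11], [0, 0, 0], 0],
    [[0, 0, 0.09], [0, 0, 0], 0],
    [[0, 0, 0.06], [0, 0, 0], 0],
    [[0, 0, 0], [0, 0, 0], 0],
    [[0, 0, 0], [0, 0, 0], 0],
  ],
)

```text
clock: 6.4
eef_pos: [0.5941, 0.0706, 0.1284]
tool_rot: [-0.203, 0.979, 0.0, -0.001]
ft_force: [0.2, 0.0, -3.4]
grip_width: 0.0487
grasp_force: 63.4
```

>>> apply_moves(
  steps=[
    [[0, 0, 0.015], [0, 0, 0], 0],
    [[0, 0, 0.015], [0, 0, 0], 0],
    [[0, 0, 0.015], [0, 0, 0], 0],
    [[0, 0, 0.015], [0, 0, 0], 0],
    [[0, 0, 0], [0, 0, 0], 0],
    [[0, 0, 0], [0, 0, 0], 0],
    [[0, 0, 0], [0, 0, 0], 0],
    [[0, 0, 0], [0, 0, 0], 0],
  ],
)

```text
clock: 7.07
eef_pos: [0.5948, 0.0708, 0.1173]
tool_rot: [-0.203, 0.979, -0.0, 0.0]
ft_force: [-0.1, 0.5, -3.5]
grip_width: 0.0485
grasp_force: 63.4
```

>>> apply_moves(
  steps=[
    [[0, 0, 0.015], [0, 0, 0], 0],
    [[0, 0, 0.015], [0, 0, 0], 0],
    [[0, 0, 0.015], [0, 0, 0], 0],
    [[0, 0, 0.015], [0, 0, 0], 0],
    [[0, 0, 0.015], [0, 0, 0], 0],
    [[0, 0, 0.01], [0, 0, 0], 0],
    [[0, 0, 0], [0, 0, 0], 0],
    [[0, 0, 0], [0, 0, 0], 0],
  ],
)

```text
clock: 7.73
eef_pos: [0.5945, 0.0708, 0.0999]
tool_rot: [-0.203, 0.979, 0.0, -0.0]
ft_force: [0.0, -0.1, -3.5]
grip_width: 0.0488
grasp_force: 63.4
```

>>> apply_moves(
  steps=[
    [[0, 0, 0.008], [0, 0, 0], 0],
    [[0, 0, 0.008], [0, 0, 0], 0],
    [[0, 0, 0.008], [0, 0, 0], 0],
    [[0, 0, 0], [0, 0, 0], 0],
    [[0, 0, 0], [0, 0, 0], 0],
    [[0, 0, 0], [0, 0, 0], 0],
    [[0, 0, 0], [0, 0, 0], 0],
    [[0, 0, 0], [0, 0, 0], 0],
  ],
)

```text
clock: 8.4
eef_pos: [0.5952, 0.0707, 0.0963]
tool_rot: [-0.203, 0.979, -0.0, 0.001]
ft_force: [-2.0, -1.8, 6.1]
grip_width: 0.0488
grasp_force: 64.4
```

Floor contact: TCP 0.096 (expected 0.095) and about 10 N of push. The jar is down, so I'll turn counterclockwise.

>>> apply_moves(
  steps=[
    [[0, 0, 0], [0, 0, -0.034], 0],
    [[0, 0, 0], [0, 0, -0.034], 0],
    [[0, 0, 0], [0, 0, -0.034], 0],
    [[0, 0, 0], [0, 0, -0.034], 0],
    [[0, 0, 0], [0, 0, -0.034], 0],
    [[0, 0, 0], [0, 0, -0.034], 0],
    [[0, 0, 0], [0, 0, -0.034], 0],
    [[0, 0, 0], [0, 0, 0], 0],
  ],
)

```text
clock: 9.07
eef_pos: [0.5955, 0.071, 0.0962]
tool_rot: [-0.548, 0.836, -0.0, 0.001]
ft_force: [-0.8, -1.5, 4.9]
grip_width: 0.0487
grasp_force: 64.4
```

```bash
cat > bar.py <<'E'
from h import *
o=bot.get_obs(); c=cal("wrist"); im,d=camera("wrist"); np.savez("w4",im=im)
print(o["eef_pos"],o["ft_force"],o["ft_torque"],o["joint_pos"][5])
hsv=cv2.cvtColor(im,cv2.COLOR_RGB2HSV)
r=(cv2.inRange(hsv,(0,150,50),(8,255,255))|cv2.inRange(hsv,(172,150,50),(180,255,255)))
g=cv2.dilate(cv2.inRange(hsv,(14,120,40),(32,255,255)),np.ones((9,9))); r&=g
m=np.zeros_like(r); m[220:420,230:410]=r[220:420,230:410]
v,u=np.nonzero(m); Q=np.array([ray(c,i,j,o["eef_pos"][2]+.012)[:2] for i,j in zip(u,v)])
w,V=np.linalg.eigh(np.cov(Q.T)); e=V[:,1]; e*=np.sign(e@(Q.mean(0)-o["eef_pos"][:2]))
print(len(u),u.mean(),v.mean(),"bar",Q.mean(0),np.degrees(np.arctan2(e[1],e[0])))
E
python3 bar.py
```

```text
[0.59550643 0.07096531 0.0962372 ] [-0.79913489 -1.5383563   4.85161466] [-0.07892165  0.35635692  0.04454086] -1.042109352527288
339 295.7581120943953 366.8879056047198 bar [0.60880538 0.0835431 ] 39.984529581150504
```

The bar turned from -3.6° to 40° with no slip. Continuing.

>>> apply_moves(
  steps=[
    [[0, 0, 0], [0, 0, -0.034], 0],
    [[0, 0, 0], [0, 0, -0.034], 0],
    [[0, 0, 0], [0, 0, -0.034], 0],
    [[0, 0, 0], [0, 0, -0.034], 0],
    [[0, 0, 0], [0, 0, -0.034], 0],
    [[0, 0, 0], [0, 0, 0], 0],
    [[0, 0, 0], [0, 0, 0], 0],
    [[0, 0, 0], [0, 0, 0], 0],
  ],
)

```text
clock: 9.78
eef_pos: [0.5962, 0.0711, 0.0979]
tool_rot: [0.748, -0.663, 0.001, -0.002]
ft_force: [-2.9, -1.6, 11.5]
grip_width: 0.0487
grasp_force: 65.2
```

```bash
python3 bar.py
python3 - <<'E'
from h import *
im=np.load("w4.npz")["im"]; b,_=camera("scene"); save("t1",np.hstack([cv2.resize(im,(400,300)),cv2.resize(b[180:330,300:500],(400,300),interpolation=cv2.INTER_CUBIC)]))
E
```

```text
[0.59615586 0.07110281 0.09793868] [-2.86536733 -1.64029154 11.51301936] [-0.12258791  0.74056959  0.04995551] -1.5721089687384409
336 295.9791666666667 366.82738095238096 bar [0.6022396  0.08858747] 70.2246924898722
```

View pics/t1.png

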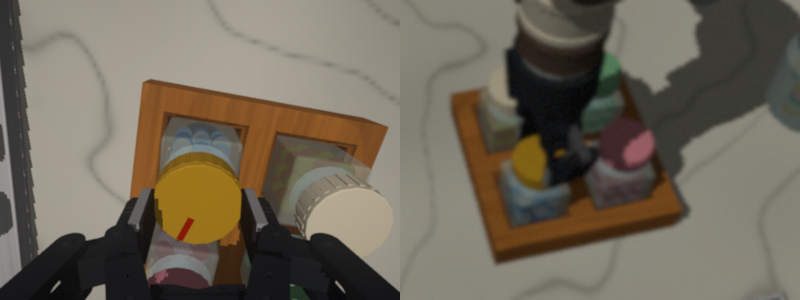

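The TCP rose 1.7 mm and the upward force jumped: the seal let go at a bar angle of about 70°. The view shows the jar still seated in its pocket. Lifting straight up.

>>> apply_moves(
  steps=[
    [[0, 0, -0.015], [0, 0, 0], 0],
    [[0, 0, -0.025], [0, 0, 0], 0],
    [[0, 0, -0.035], [0, 0, 0], 0],
    [[0, 0, -0.04], [0, 0, 0], 0],
    [[0, 0, -0.04], [0, 0, 0], 0],
    [[0, 0, -0.03], [0, 0, 0], 0],
    [[0, 0, 0], [0, 0, 0], 0],
    [[0, 0, 0], [0, 0, 0], 0],
  ],
)

```text
clock: 10.55
eef_pos: [0.5951, 0.0709, 0.133]
tool_rot: [0.748, -0.663, 0.0, -0.001]
ft_force: [0.2, -0.1, -0.5]
grip_width: 0.0488
grasp_force: 63.8
```

```bash
python3 bar.py
python3 - <<'E'
from h import *
im=np.load("w4.npz")["im"]; b,_=camera("scene"); save("t2",np.hstack([cv2.resize(im,(400,300)),cv2.resize(b[180:330,300:500],(400,300),interpolation=cv2.INTER_CUBIC)]))
E
```

```text
[0.5951342  0.07085451 0.13296584] [ 0.19583252 -0.12446279 -0.50443417] [-0.03898814 -0.01150547 -0.00534239] -1.572977677364413
335 295.9432835820896 366.6149253731343 bar [0.60127026 0.08830266] 70.54122032589792
```

View pics/t2.png

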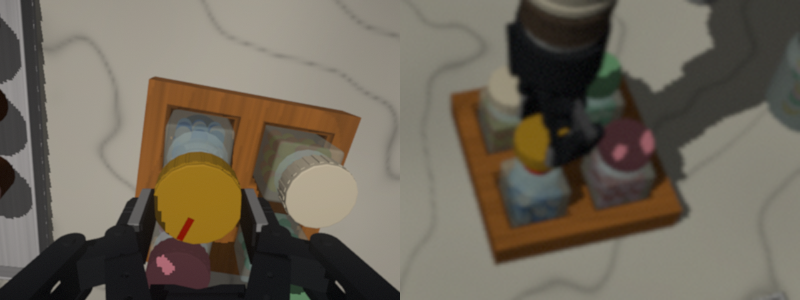

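The cap is held about 2 cm above the mouth with the jar still seated. The tool carries only the cap's weight (0.5 N). I'll hand it in.

```bash
python3 -c "
from workcell import bot
print(bot.job_done())"
```

```text
the job is handed in; nothing more can be done
None
```

The spare jar stands fully down in the empty pocket; its gold cap is unscrewed and held level about 2 cm above the mouth, and the job is handed in at about 11 s on the clock; no verdict was returned.

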